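# Hold the tube follower down for the spring check

### The job

Lift the hand pusher with the narrow foot up and off its hook, put its foot into the open white tube clamped in the bench fixture, and press the spring-loaded follower inside about 12 mm down, so that the tube's rim is level with the dark marking collar on the pusher; never push the follower down to its stop. Finish holding it there: the pusher stays upright in the gripper and keeps the follower pressed while the check runs. Leave the wide-footed pusher on its hook and the loose tubes and the bin where they are.

Things in the scene. Friction and masses are not known exactly. Their poses are not given: they have to be found in the camera images.
- pusher: Steel hand pusher, the one to use: round foot 30 mm across, 150 mm long, 0.2-0.4 kg. Origin: centre of its underside; z up its axis. Upward from there: foot to 14 mm, 14 mm round stem, dark collar 24 mm across at 23-31 mm, crossbar at 58-66 mm, open window at 66-104 mm (52 mm wide in y), black handle block at 104-150 mm, 80 mm long in y, 20 mm thick in x: grip it across x from above.
- wide_pusher: Steel hand pusher, bystander: foot 56 mm across, 150 mm long, 0.2-0.4 kg. Origin: centre of its underside; z up its axis. Upward from there: foot to 14 mm, 14 mm round stem, dark collar 24 mm across at 23-31 mm, crossbar at 58-66 mm, open window at 66-104 mm (52 mm wide in y), black handle block at 104-150 mm, 80 mm long in y, 20 mm thick in x: grip it across x from above.
- stand: Fixed hook stand of the narrow pusher. Origin: on the bench below the hanging point. An 8 mm wire (top 150 mm up) runs along its x from a post at +90 mm to a turned-up tip at -24 mm (tip top 160 mm up: fingers must close above it). Foot x 40-130 mm. The pusher hangs by its handle, axes parallel to the stand's; to free it, lift 12-28 mm, then move it 55+ mm along the stand's -x.
- wide_stand: Fixed hook stand of the wide pusher. Origin: on the bench below the hanging point. An 8 mm wire (top 150 mm up) runs along its x from a post at +90 mm to a turned-up tip at -24 mm (tip top 160 mm up: fingers must close above it). Foot x 40-130 mm. The pusher hangs by its handle, axes parallel to the stand's; to free it, lift 12-28 mm, then move it 55+ mm along the stand's -x.
- fixture: Cream painted base 150 x 140 mm, 22 mm high, fixed, with a steel clamp ring (88 mm across, top 38 mm up) holding an open white tube upright at its centre: 46 mm outside, 40 mm bore, rim 130 mm above the bench. Origin: centre of the underside. Fixture and the two stands are about 270 mm apart left to right, in any order.
- tube_rim (a point): Centre of the mouth of the clamped tube, at rim height (130 mm above the bench).
- follower_top (a point): Centre of the top face of the grey follower, a disc 37.6 mm across inside the tube; 15 mm below the rim when not pressed.
- follower (a joint): Travel of the follower in m: 0 = up, grows as it is pressed down, stop at 0.024. Spring: 4 N to start, 0.5 N more per mm (10 N at 12 mm, 16 N at the stop); springs back when let go. At 0.008 to 0.016 the collar of a pusher standing on it is level with the rim.
- tube_a: Closed white tube with a gold band, 46 mm across, 100 mm high, loose on the bench. Origin: centre of its underside. A bystander.
- tube_b: Closed white tube with a gold band, 46 mm across, 100 mm high, loose on the bench. Origin: centre of its underside. A bystander.
- bin: Small empty blue plastic bin, 70 x 130 mm, 50 mm high, loose on the bench at the far side. Origin: centre of its underside. A bystander.
Mind the look-alikes: they are no part of the job. Leave any blue or red look-alike of the pusher alone.

How it is judged:
By the outcome, as a careful person would: the job done as asked, in the order asked, and still so for the second after the job is handed in, while the arm keeps its last pose, push and grip.
It also fails if it takes over 51 s, if anything falls off the work surface, if the arm or the gripper's body presses on something with over 40 N, if the wrist force passes 120 N, or if a joint passes its speed limit or range.

### The arm

A 6-joint arm with a two-finger parallel gripper is mounted at the origin on the work surface. World frame = base frame: x ahead of the robot, y to its left, z up, the work surface at z = 0. Lengths are in m, angles in rad, forces in N, time in s.
With the tool pointing down it reaches from about 0.3 to 0.775 m from the base axis. Payload 14.6 kg.
Tool frame: the origin (TCP) lies between the finger pads; the fingertips stand ctrl.tip_reach ahead of it and the grasp point (between the pads) lies 2 mm behind it (ctrl.tip_reach is the distance from the TCP to the fingertips, in m); z points along the fingers, y is the direction in which the jaws open and shut (so a half turn about z gives the same grasp; the last joint's range is limited). The gripper opens to 94 mm and grips with 3 to 60 N. Pads are 16 mm wide; open, the fingers measure 119 mm over their backs; the gripper's body (75 mm by 177 mm) begins 78 mm behind the grasp point.
Start: joints at [-1.38, 0.3, 1.521, -0, 1.321, -0.067], TCP at [0.14, -0.532, 0.222] pointing down, gripper open.
Joint ranges: [-3.03, 3.03], [-0.79, 2.21], [0.23, 2.52], [-1.04, 4.18], [0, 3.07], [-2.55, 2.55]. Speed limits (rad/s): [2.22, 2.22, 2.57, 3.14, 3.14, 3.14].

### API

Orientations are given as [roll, pitch, yaw] about the fixed x, y, z axes, in that order (R = Rz(yaw) Ry(pitch) Rx(roll)).
In Python, from station import ctrl gives the robot as it stands. The module is installed in compiled form; this text tells all that it offers.
- The arm moves only by the tool move_arm, never from a script. Its argument "commands" is a list of rows, each a list of 4 numbers: the shift along the tool's x, y, z in m, then the turn about the tool's z in degrees. In form: [[dx, dy, dz, roll], ...]. A call has 1 to 10 rows; each row is the pose to reach, as a shift and turn from the pose measured when the call began, along the tool's axes at that moment; what a row does not reach only later rows make up. A row lasts 1/8 s, in which the tool goes at most 62.5 mm and 10.7 degrees, less where a joint would pass 70% of its speed; a pose out of reach is approached as far as the arm can. A call with a gripper value outside its range is refused whole. "jaw" is the opening, from -1 (shut) to 1 (fully open), set as the call begins (left out, the last holds). The fingers move at their own pace and stop on an object; "grip_force" is the grip in N (left out, the last holds). Time passes only in rows, so rows that repeat a pose let the fingers close. It gives the time, the measured TCP pose, the force and the opening at its end, in the units of the state.
- ctrl.get_obs(): the state, without advancing time (a new reading comes with each control period).
- ctrl.camera(name): name is "side" or "top"; returns a dict with "pixels" (400x640x3 uint8, red, green, blue), "fx", "fy", "cx", "cy" (pixels), "position" and "orientation" of the camera in the world. Camera axes: x right, y down, z forward; pixel columns grow to the right and rows downward; lengths in m; the calibration is good to about 2 mm. A picture is of the moment at which its call begins. There is no depth.
- ctrl.hand_in(): hands the job in, once; it reports no verdict.
The state is a dict: "time_s": time; "qpos": joint angles; "joint_vel": joint speeds; "tau": joint torques, N m; "ee_pos": TCP position; "eef_rot": TCP orientation; "force": force on the tool from outside, world axes, zero at the start; "moment": the same for the moment, N m; "grip_width": finger opening in m.
Only numpy, scipy, OpenCV 4.12 (cv2) and the standard library are available. Lean on these libraries where they do the work, as an engineer would, in place of code of your own. Each camera call takes 0.05 s, during which the arm holds its last target. There are 200 camera calls.

## Working session

There is one attempt and no reset: what is moved stays moved. The work goes in short steps, Python scripts to look and compute and a tool call to move; the robot and the scene stay as the last step left them, time stands still between calls to the robot, and variables do not carry over. Pictures are saved under pics/ and viewed, on a budget of 10 in all, crops included, one or two more only if the job needs it, and the job is handed in when it is done.

Besides the shell and the picture viewer there is one more tool, called after "Call:" as name(argument=value, ...) on one line, values as JSON. move_arm: Moves the arm, as the interface text tells. Its arguments: {"type":"object","properties":{"commands":{"type":"array"},"jaw":{"type":"number"},"grip_force":{"type":"number"}},"required":["commands"]}

```bash
mkdir -p pics; cat > h.py <<'E'
import numpy as np, cv2
from scipy.spatial.transform import Rotation as R
from station import ctrl
def shot(n,f):
    c=ctrl.camera(n); cv2.imwrite('pics/'+f,c['pixels'][:,:,::-1]); np.save('pics/'+n+'.npy',c,allow_pickle=True); return c
def load(n): return np.load('pics/'+n+'.npy',allow_pickle=True).item()
def rot(c):
    o=np.array(c['orientation'],float)
    return o if o.shape==(3,3) else (R.from_euler('xyz',o).as_matrix() if o.size==3 else R.from_quat(o).as_matrix())
def ray(c,u,v): return rot(c)@np.array([(u-c['cx'])/c['fx'],(v-c['cy'])/c['fy'],1])
def onz(c,u,v,z):
    d=ray(c,u,v);p=np.array(c['position']);return p+d*(z-p[2])/d[2]
def proj(c,P):
    q=rot(c).T@(np.array(P)-c['position']);return c['cx']+c['fx']*q[0]/q[2],c['cy']+c['fy']*q[1]/q[2]
def two(c1,a,c2,b):
    d1,d2=ray(c1,*a),ray(c2,*b);p1,p2=np.array(c1['position']),np.array(c2['position'])
    s=np.linalg.lstsq(np.c_[d1,-d2],p2-p1,rcond=None)[0];A,B=p1+s[0]*d1,p2+s[1]*d2
    return (A+B)/2,np.linalg.norm(A-B)
E
python3 - <<'E'
from h import *
for n in('top','side'):
    c=shot(n,n+'0.png');print(n,c['position'],c['orientation'],c['fx'],c['fy'],c['cx'],c['cy'])
o=ctrl.get_obs();print(o,ctrl.tip_reach)
E
```

```text
top [0.33097732 0.01857353 1.61394612] [-2.98383955 -0.00460835 -1.54442742] 512.0579951679822 512.0579951679822 308.1032816582712 200.23657494355822
side [0.07792877 0.7599467  0.97729061] [-2.34131241 -0.00351246 -2.52617006] 441.71023275055063 441.71023275055063 325.74538425759874 202.4468723481756
{'time_s': 0.1, 'qpos': array([-1.37957964e+00,  3.00392609e-01,  1.52148522e+00,  2.33034697e-05,
        1.32069714e+00, -6.65776530e-02]), 'joint_vel': array([-0.00067634, -0.0027373 , -0.00101923, -0.00139864,  0.00064023,
        0.00237172]), 'tau': array([ 1.35977672e-03, -5.32645190e+01, -3.53281081e+01,  7.09476345e-02,
        2.35492451e-02, -6.29982151e-05]), 'ee_pos': array([ 0.14019741, -0.53162071,  0.22196993]), 'eef_rot': array([-3.14061401e+00, -8.78749289e-05,  2.57788519e-01]), 'force': array([0.29240479, 0.55488316, 0.19803287]), 'moment': array([ 0.04105773, -0.01043916,  0.00732751]), 'grip_width': 0.09400022249582542} 0.017
```

View pics/top0.png

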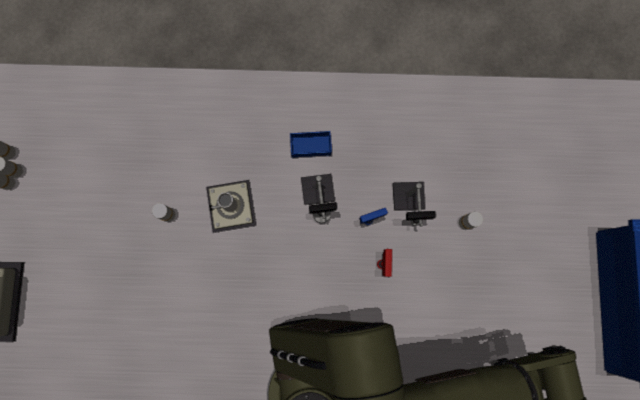

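View pics/side0.png

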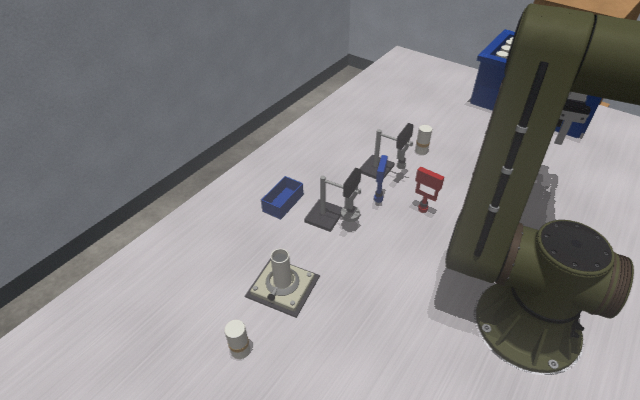

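```bash
python3 - <<'E'
from h import *
t,s=load('top'),load('side')
f=lambda c,u,v,w,h,k:cv2.resize(c['pixels'][v:v+h,u:u+w,::-1],None,fx=k,fy=k,interpolation=cv2.INTER_CUBIC)
a=f(t,200,165,100,75,4);b=f(t,290,165,160,75,5);
c=f(s,300,115,130,120,3);d=f(s,240,235,90,80,3)
im=np.zeros((600,800,3),np.uint8)
b=cv2.resize(b,(430,202));a=a[:202];
b=f(t,290,165,160,75,5)[:375,:800];im[:b.shape[0],:b.shape[1]]=b
im2=f(s,310,115,115,75,2);
b4=f(t,290,165,160,75,4);c3=f(s,305,115,115,120,3);a3=f(t,200,172,60,65,4)
im[:]=0;im[:240,:]=f(t,290,172,160,48,5);im[240:600,:345]=c3;im[240:500,350:590]=a3;im[240:450,595:800]=f(s,262,240,41,42,5)
cv2.imwrite('pics/crop1.png',im)
E
```

```text
(no output)
```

View pics/crop1.png

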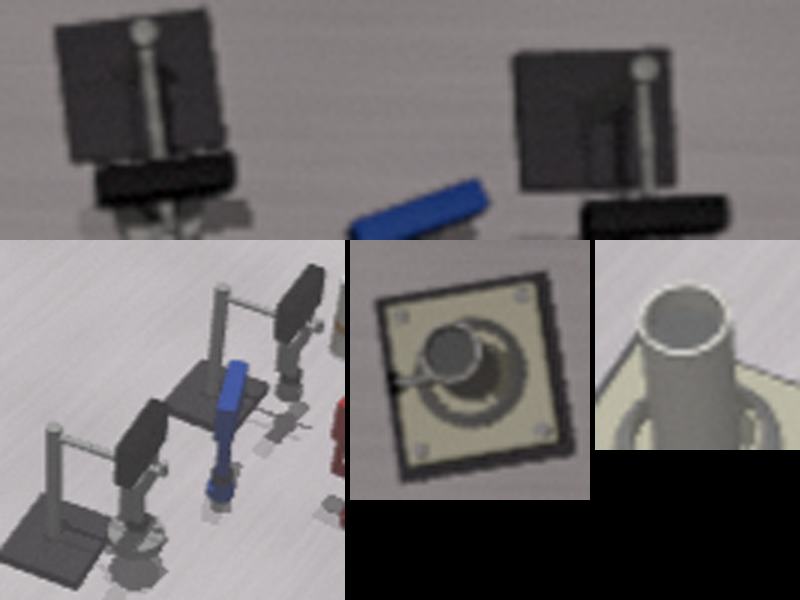

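```bash
python3 - <<'E'
from h import *
t,s=load('top'),load('side')
g=t['pixels'].astype(int).max(2)
m=((g<32)).astype(np.uint8);m[:, :400]=0;m[:,442:]=0;m[:205]=0;m[230:]=0
n,l,st,ce=cv2.connectedComponentsWithStats(m);i=1+st[1:,4].argmax();print('handle',st[i],ce[i])
ct=cv2.findContours((l==i).astype(np.uint8),0,2)[0][0]
r=cv2.minAreaRect(ct);bx=cv2.boxPoints(r)
W=np.array([onz(t,*(p),.190) for p in bx]);print(r,W.round(4),W.mean(0))
e=[np.linalg.norm(W[k]-W[(k+1)%4]) for k in range(4)];print(e)
k=int(np.argmax(e));d=W[(k+1)%4]-W[k];print('y axis yaw',np.degrees(np.arctan2(d[1],d[0])))
# post top and wire
post=onz(t,290+645/5,172+68/5,.15);print('post',post)
# side handle
gs=s['pixels'].astype(int).max(2);ms=(gs<60).astype(np.uint8);ms[:120]=0;ms[155:]=0;ms[:,:394]=0;ms[:,414:]=0
n,l,st,ce=cv2.connectedComponentsWithStats(ms);i=1+st[1:,4].argmax();print('side handle',st[i],ce[i])
print(two(t,cv2.minAreaRect(ct)[0],s,ce[i]))
# rim
print('rim guesses',two(t,(226.2,200),s,(280,255.8)),onz(t,226.2,200,.13),onz(s,280,255.8,.13))
# cream base
hs=t['pixels'].astype(int);mb=((hs[:,:,0]-hs[:,:,2]>15)&(hs[:,:,0]>90)).astype(np.uint8);mb[:,:195]=0;mb[:,265:]=0;mb[:170]=0;mb[240:]=0
r=cv2.minAreaRect(cv2.findNonZero(mb));W=np.array([onz(t,*p,.022) for p in cv2.boxPoints(r)]);print('base',r,W.mean(0),[np.linalg.norm(W[k]-W[k-1]) for k in range(4)])
E
```

```text
handle [406 212  29  11 216] [419.49074074 215.67592593]
((420.0, 217.0), (10.0, 28.0), 90.0) [[ 0.5316 -0.2577  0.19  ]
 [ 0.5337 -0.3364  0.19  ]
 [ 0.5055 -0.336   0.19  ]
 [ 0.5033 -0.2576  0.19  ]] [ 0.51853234 -0.29692971  0.19      ]
[np.float64(0.07871671159114554), np.float64(0.028271679861328627), np.float64(0.07847331738967604), np.float64(0.028256006716690135)]
y axis yaw -88.45336778283068
post [ 0.61583146 -0.30360954  0.15      ]Traceback (most recent call last):
  File "<stdin>", line 15, in <module>
ValueError: attempt to get argmax of an empty sequence
```

```bash
python3 - <<'E'
from h import *
t,s=load('top'),load('side')
q=lambda u,v,z:onz(t,290+u/5-.4,172+v/5-.4,z)[:2]
a,b=q(583,203,.196),q(726,196,.196);d=a-b;print('back edge top',a,b,np.hypot(*d),'yaw',np.degrees(np.arctan2(d[1],d[0]))-90)
a,b=q(645,68,.15),q(649,190,.15);d=a-b;print('wire',a,b,np.degrees(np.arctan2(d[1],d[0])))
# stand foot edges
a,b=q(512,57,.008),q(670,50,.008);d=a-b;print('foot',a,b,np.degrees(np.arctan2(d[1],d[0]))-90)
g=s['pixels'].astype(int).max(2);print(g[120:156:2,394:416])
p=t['pixels'].astype(int).max(2);print(p[208:228,418:423].T)
for z in(.15,.196): print(z,[proj(s,(x,-.297,z)) for x in(.515,.525)],[proj(t,(x,-.297,z)) for x in(.515,.525)])
print('rim guesses',two(t,(226.2,200),s,(280,255.8)),onz(t,226.2,200,.13),onz(s,280,255.8,.13))
hs=t['pixels'].astype(int);mb=((hs[:,:,0]-hs[:,:,2]>12)&(hs[:,:,0]>90)).astype(np.uint8);mb[:,:195]=0;mb[:,265:]=0;mb[:170]=0;mb[240:]=0
r=cv2.minAreaRect(cv2.findNonZero(mb));W=np.array([onz(t,*p,.022) for p in cv2.boxPoints(r)]);print('base',r,W.mean(0),[np.linalg.norm(W[k]-W[k-1]) for k in range(4)])
E
```

```text
back edge top [ 0.53020669 -0.25709179] [ 0.53632197 -0.33717264] 0.0803140049042762 yaw 4.36685141329184
wire [ 0.61698501 -0.30245329] [ 0.54528263 -0.30422436] 1.4149345674685223
foot [ 0.6495653  -0.24859649] [ 0.65688071 -0.34967923] 4.139311676956424
[[189 186 188 192 191 192 191 193 191 192 193 196 197 196 194 195 193 194
  196 194 196 195]
 [189 193 190 191 191 192 192 192 192 196 196 195 192 189 188 188 193 192
  193 193 194 196]
 [190 188 189 190 192 191 191 195 194 194 193 192 161  97  66  70  66  70
   84 174 195 194]
 [189 190 187 189 191 194 196 196 194 193 188 121  73  66  66  67  66  63
   65 134 181 189]
 [189 187 189 191 192 193 192 192 190 136  81  67  68  68  67  65  64  64
   66 168 189 191]
 [188 191 195 192 190 188 189 187 111  67  68  67  68  67  66  65  63  63
   79 172 193 195]
 [191 192 190 191 187 185 136  81  68  67  67  67  66  65  66  62  64  64
  106 177 193 190]
 [191 186 190 189 159  94  66  68  65  65  68  65  62  65  62  65  63  64
  140 183 191 194]
 [186 189 188 121  70  67  67  68  66  65  63  60  63  64  62  64  66 108
  176 191 192 191]
 [157 
[... 1516 characters left out ...]
509522))]
0.196 [(np.float64(408.0220656139544), np.float64(131.64863062338938)), (np.float64(405.0975494370658), np.float64(130.541837846202))] [(np.float64(420.51083451304294), np.float64(217.98048982679222)), (np.float64(420.4817220916698), np.float64(214.42827583180403))]
rim guesses (array([0.56371958, 0.25983543, 0.1246521 ]), np.float64(0.0035173293105857724)) [0.5613302  0.25807555 0.13      ] [0.5623745  0.26358987 0.13      ]
base ((230.0, 204.99996948242188), (40.113346099853516, 38.4693603515625), 80.53767395019531) [0.56292508 0.26277882 0.022     ] [np.float64(0.12773858706041563), np.float64(0.1210683015401049), np.float64(0.12800682868581484), np.float64(0.11960490895746877)]
```

Call:
move_arm(commands=[[0.043,-0.013,-0.004,-8],[0.086,-0.026,-0.008,-16],[0.129,-0.039,-0.012,-24],[0.172,-0.052,-0.016,-32],[0.215,-0.064,-0.02,-40],[0.258,-0.077,-0.024,-48],[0.301,-0.09,-0.028,-56],[0.344,-0.103,-0.03,-64],[0.387,-0.116,-0.03,-71.5],[0.43,-0.1286,-0.03,-79]], jaw=1, grip_force=40)

```text
time_s: 1.35
ee_pos: [0.5243, -0.2967, 0.2518]
eef_rot: [-3.141, -0.001, 1.641]
force: [-0.2, 0.3, 0.5]
grip_width: 0.0939
```

Call:
move_arm(commands=[[0,0,0,0],[0,0,0,0]])

```text
time_s: 1.6
ee_pos: [0.5239, -0.2968, 0.2514]
eef_rot: [-3.14, -0.002, 1.64]
force: [-0.3, -0.3, -0.4]
grip_width: 0.094
```

```bash
python3 - <<'E'
from h import *
o=ctrl.get_obs();print(o['time_s'],o['ee_pos'],np.degrees(o['eef_rot']))
t,s=shot('top','t1.png'),shot('side','s1.png')
f=lambda c,u,v,w,h,k:cv2.resize(c['pixels'][v:v+h,u:u+w,::-1],None,fx=k,fy=k,interpolation=cv2.INTER_CUBIC)
im=np.zeros((560,800,3),np.uint8)
im[:400,:400]=f(t,370,150,100,100,4);im[:560,400:]=f(s,350,60,100,140,4)
cv2.imwrite('pics/crop2.png',im)
E
```

```text
1.6 [ 0.52391013 -0.29677127  0.25138183] [-1.79920830e+02 -9.74042805e-02  9.39684791e+01]
```

View pics/crop2.png

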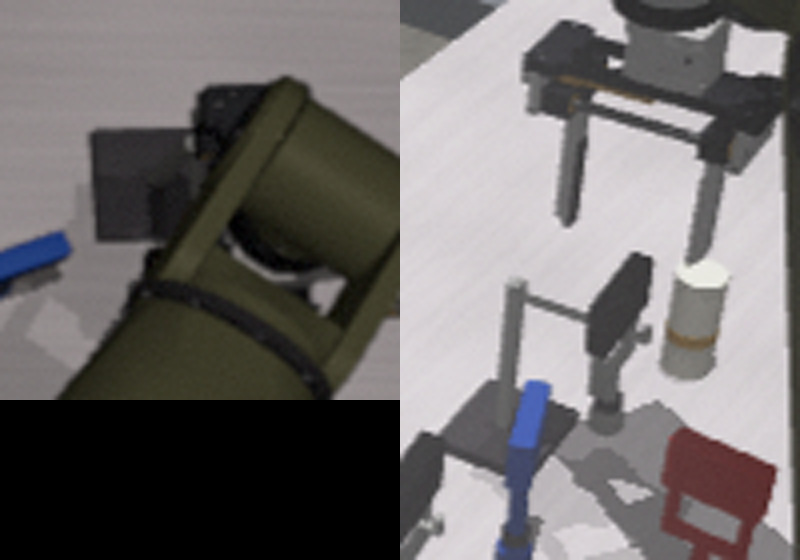

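Call:
move_arm(commands=[[0,0,0.012,0],[0,0,0.024,0],[0,0,0.036,0],[0,0,0.048,0],[0,0,0.06,0],[0,0,0.068,0],[0,0,0.069,0],[0,0,0.069,0]])

```text
time_s: 2.7
ee_pos: [0.5236, -0.2973, 0.1831]
eef_rot: [-3.141, -0.001, 1.639]
force: [-0.1, 0.2, -0.0]
grip_width: 0.0944
```

Call:
move_arm(commands=[[0,0,0,0],[0,0,0,0],[0,0,0,0],[0,0,0,0],[0,0,0,0],[0,0,0,0],[0,0,0,0],[0,0,0,0]], jaw=-1, grip_force=45)

```text
time_s: 3.7
ee_pos: [0.5238, -0.2973, 0.1833]
eef_rot: [-3.142, -0.001, 1.639]
force: [2.6, -0.0, 0.8]
grip_width: 0.0195
```

```bash
python3 - <<'E'
from h import *
s=shot('side','s2.png')
cv2.imwrite('pics/crop3.png',cv2.resize(s['pixels'][60:200,340:460,::-1],None,fx=4,fy=4,interpolation=cv2.INTER_CUBIC))
E
```

```text
(no output)
```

View pics/crop3.png

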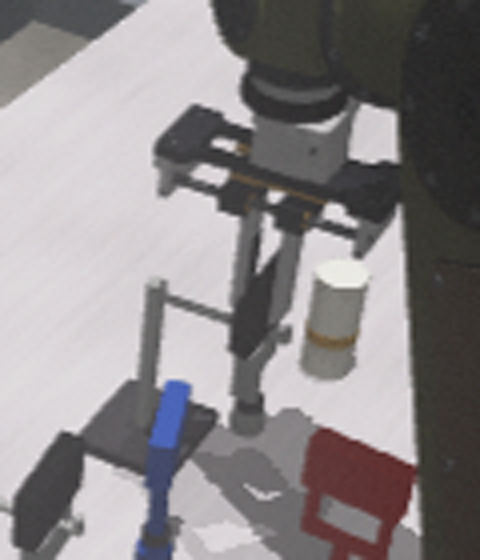

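Call:
move_arm(commands=[[0,0,-0.007,0],[0,0,-0.014,0],[0,0,-0.02,0],[0,0,-0.02,0],[0,-0.012,-0.02,0],[0,-0.028,-0.02,0],[0,-0.044,-0.02,0],[0,-0.06,-0.02,0],[0,-0.075,-0.02,0],[0,-0.08,-0.02,0]])

```text
time_s: 5.0
ee_pos: [0.443, -0.3029, 0.2034]
eef_rot: [3.142, -0.001, 1.639]
force: [1.2, -0.7, -1.8]
grip_width: 0.0197
```

Call:
move_arm(commands=[[0,-0.003,0,0],[0,-0.003,-0.01,0],[0,-0.003,-0.03,0],[0,-0.003,-0.055,0],[0,-0.003,-0.08,0],[0,-0.003,-0.105,0],[0,-0.003,-0.125,0],[0,-0.003,-0.14,0],[0,-0.003,-0.147,0],[0,-0.003,-0.15,0]])

```text
time_s: 6.25
ee_pos: [0.4401, -0.3032, 0.3533]
eef_rot: [-3.141, -0.001, 1.639]
force: [0.3, -0.1, -2.1]
grip_width: 0.0198
```

Call:
move_arm(commands=[[0.015,0.004,0,0],[0.04,0.01,0,0],[0.07,0.02,0,0],[0.105,0.03,0,0],[0.14,0.04,0,0],[0.175,0.05,0,0],[0.21,0.06,0,0],[0.24,0.07,0,0],[0.265,0.077,0,0],[0.28,0.081,0,0]])

```text
time_s: 7.5
ee_pos: [0.5017, -0.0166, 0.3532]
eef_rot: [-3.141, -0.001, 1.64]
force: [-0.1, 0.8, -2.5]
grip_width: 0.0195
```

Call:
move_arm(commands=[[0.015,0.004,0,0],[0.04,0.01,0,0],[0.07,0.02,0,0],[0.105,0.03,0,0],[0.14,0.04,0,0],[0.175,0.05,0,0],[0.21,0.06,0,0],[0.24,0.07,0,0],[0.263,0.076,0,0],[0.273,0.079,0,0]])

```text
time_s: 8.75
ee_pos: [0.5616, 0.2623, 0.3529]
eef_rot: [-3.14, -0.001, 1.641]
force: [0.2, 0.1, -1.4]
grip_width: 0.0195
```

```bash
python3 - <<'E'
from h import *
o=ctrl.get_obs();print(o['time_s'],o['ee_pos'],o['eef_rot'],o['force'])
t,s=shot('top','t3.png'),shot('side','s3.png')
f=lambda c,u,v,w,h,k:cv2.resize(c['pixels'][v:v+h,u:u+w,::-1],None,fx=k,fy=k,interpolation=cv2.INTER_CUBIC)
im=np.zeros((600,800,3),np.uint8)
im[:400,:400]=f(t,180,150,100,100,4);im[:,400:]=f(s,230,150,100,150,4)
cv2.imwrite('pics/crop4.png',im)
E
```

```text
8.75 [0.56162344 0.26225798 0.35289538] [-3.13991547e+00 -1.03341221e-03  1.64053527e+00] [ 0.15545335  0.09857616 -1.38238662]
```

View pics/crop4.png

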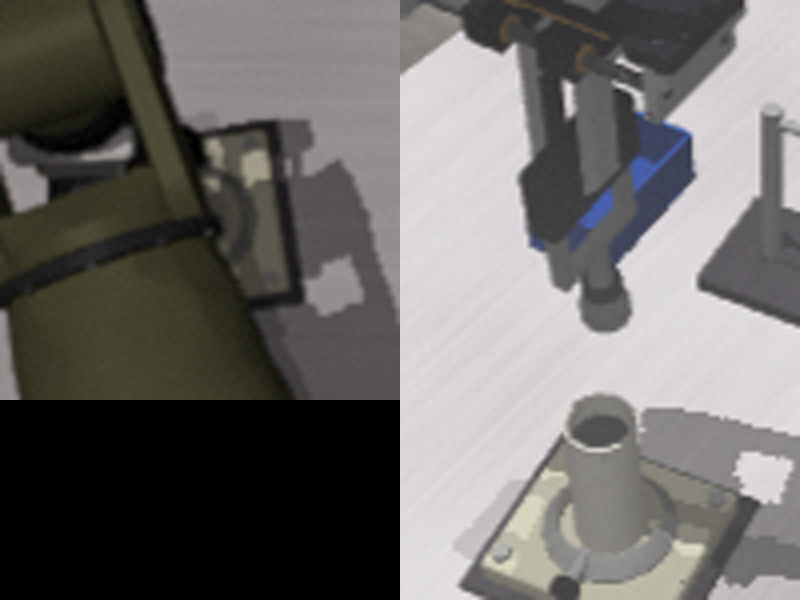

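```bash
python3 - <<'E'
from h import *
s=load('side')
o=np.array([.5616,.2623])
q=lambda U,V:(230+(U-400)/4-.375,150+V/4-.375)
rim=np.mean([onz(s,*q(*p),.13) for p in[(565,424),(637,424),(601,393),(601,452)]],0);print('rim',rim)
for z in (.2136,.2156,.2176):
  for dx,dy in((0,0),):
    c=[o[0]+dx,o[1]+dy,z];th=np.linspace(0,6.28,60)
    P=np.array([proj(s,(c[0]+.015*np.cos(a),c[1]+.015*np.sin(a),z)) for a in th])
    print(z,'pred foot crop l,r,bottom',(P[:,0].min()+.375-230)*4+400,(P[:,0].max()+.375-230)*4+400,(P[:,1].max()+.375-150)*4)
for z in(.13,):
    P=np.array([proj(s,(rim[0]+.023*np.cos(a),rim[1]+.023*np.sin(a),z)) for a in th]);print('rim pred',(P[:,0].min()+.375-230)*4+400,(P[:,0].max()+.375-230)*4+400,(P[:,1].min()+.375-150)*4,(P[:,1].max()+.375-150)*4)
a=proj(s,(*o,.2156));
for d in((.001,0),(0,.001)):
    b=proj(s,(o[0]+d[0],o[1]+d[1],.2156));print('per mm crop px',4*(b[0]-a[0]),4*(b[1]-a[1]))
t=np.load('pics/top.npy',allow_pickle=True) if 0 else None
g=cv2.cvtColor(s['pixels'],cv2.COLOR_RGB2GRAY);print(g[222:236,272:283]);print(g[224:228,268:292]);print(g[246:266,280])
E
```

```text
rim [0.56345943 0.26275262 0.13      ]
0.2136 pred foot crop l,r,bottom 568.0765295315016 620.0077246823853 351.97314529508003
0.2156 pred foot crop l,r,bottom 567.793366464266 619.7959017958276 349.65999431237776
0.2176 pred foot crop l,r,bottom 567.5094294896296 619.583501266387 347.34046296402767
rim pred 563.3226456032637 638.6171394507592 394.08560052218434 452.8266902550404
per mm crop px -1.3339194625350501 -0.7462183007585281
per mm crop px -1.1080518853195827 1.0494151857202496
[[146 208 216 130  74  74  77  76  78  75  69]
 [211 217 215 131  75  72  74  73  72  71  70]
 [218 217 192 122  79  72  72  72  74  73  73]
 [214 218 171 114  92  85  74  72  74  75  82]
 [216 218 171 115  98  97  94  92  90  97  97]
 [218 217 195 128  98  98  99  97  96  98  97]
 [219 218 217 136  98  98  98  99  98  98 100]
 [217 216 216 139  95  94  98  98 101  98  99]
 [216 217 216 173 115  97  97  98  96  97  97]
 [217 217 216 216 173 115  96  94  96  96  95]
 [215 216 214 213 213 171 123 106 103 105 104]
 [215 213 212 213 215 214 219 195 186 186 186]
 [214 211 211 213 215 219 216 217 217 218 215]
 [210 210 212 214 218 217 216 216 218 216 215]]
[[220 220 219 219 218 217 192 122  79  72  72  72  74  73  73  73  84  92
   98 167 209 219 218 217]
 [220 219 219 217 214 218 171 114  92  85  74  72  74  75  82  82  95 101
   97 139 204 218 218 217]
 [218 218 216 212 216 218 171 115  98  97  94  92  90  97  97  99 100  98
   96 138 203 219 218 217]
 [217 216 214 215 218 217 195 128  98  98  99  97  96  98  97  97  98 101
   96 112 201 220 218 219]]
[217 213 164 127 128 123 123 113  80  83  80  83  80  81  81  96 212 132
 126 126]
```

```bash
python3 - <<'E'
from h import *
s=load('side')
cv2.imwrite('pics/crop5.png',cv2.resize(s['pixels'][165:240,250:300,::-1],None,fx=8,fy=8,interpolation=cv2.INTER_CUBIC))
for dy in(0,-.0108):
 for z in(0,.014,.023,.031,.058,.104,.15):
  a=proj(s,(.5616,.2623+dy,.2156+z));print(dy,z,8*(a[0]+.44-250),8*(a[1]+.44-165))
for y in(-.04,.04):
 for z in (.104,.15):
  a=proj(s,(.5616-y*.07,.2623+y,.2156+z));print('handle',y,z,8*(a[0]+.44-250),8*(a[1]+.44-165))
E
```

```text
0 0 228.13137933668395 540.849797486029
0 0.014 224.63011542779896 508.07750893876596
0 0.023 222.34346692501913 486.6741796012909
0 0.031 220.2868380011746 467.4238636351504
0 0.058 213.17336917783814 400.8408642049267
0 0.104 200.40532543343625 281.33030325755135
0 0.15 186.7457671111606 153.47504915064746
-0.0108 0 251.90403141584466 518.3351639862424
-0.0108 0.014 248.65210166270936 485.55142425351164
-0.0108 0.023 246.52849988940716 464.14271831059114
-0.0108 0.031 244.6186571349176 444.8889851285437
-0.0108 0.058 238.01391972468036 378.3045233788714
-0.0108 0.104 226.16300011000158 258.8316276723831
-0.0108 0.15 213.4902831632594 131.07393128056265
handle -0.04 0.104 286.20544264856517 195.48907714573625
handle -0.04 0.15 275.82024777311835 68.05930727282885
handle 0.04 0.104 110.03338396318168 371.7455440952872
handle 0.04 0.15 92.75471350837506 243.6054154878659
```

View pics/crop5.png

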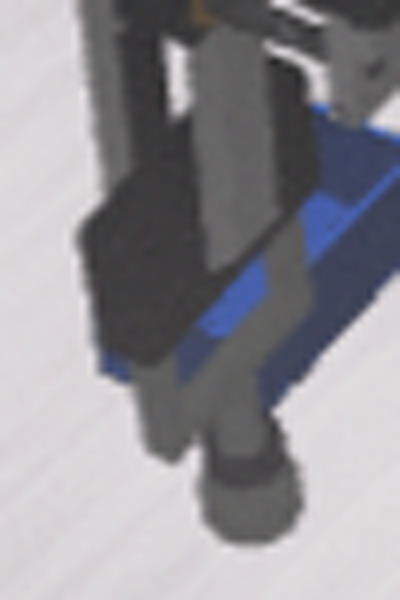

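```bash
python3 - <<'E'
from h import *
s=load('side')
R0=R.from_euler('xyz',ctrl.get_obs()['eef_rot']).as_matrix();p=ctrl.get_obs()['ee_pos'];print(p)
for w in(.010,.0225):
 for sx in(-.008,.008):
  a=proj(s,p+R0@np.array([sx,-w,.017]));print(w,sx,8*(a[0]+.44-250),8*(a[1]+.44-165))
# near bottom handle edge seen: line (150,365)-(318,185)
E
```

```text
[0.56164584 0.26167352 0.35294396]
0.01 -0.008 245.37086538362064 231.46841267432774
0.01 0.008 209.9652990268528 266.7759730017808
0.0225 -0.008 283.9300252296289 248.23238128991602
0.0225 0.008 248.7569908988712 283.8954360693333
```

Call:
move_arm(commands=[[0.006,0.001,0.005,0],[0.0125,0.002,0.015,0],[0.0125,0.002,0.03,0],[0.0125,0.002,0.045,0],[0.0125,0.002,0.06,0],[0.0125,0.002,0.07,0],[0.0125,0.002,0.076,0],[0.0125,0.002,0.078,0],[0.0125,0.002,0.078,0],[0.0125,0.002,0.078,0]])

```text
time_s: 10.1
ee_pos: [0.5628, 0.2744, 0.2755]
eef_rot: [-3.141, -0.001, 1.64]
force: [0.2, 1.0, -2.6]
grip_width: 0.0192
```

```bash
python3 - <<'E'
from h import *
o=ctrl.get_obs();print(o['time_s'],o['ee_pos'],o['force'])
s=shot('side','s4.png')
cv2.imwrite('pics/crop6.png',cv2.resize(s['pixels'][195:270,250:310,::-1],None,fx=8,fy=8,interpolation=cv2.INTER_CUBIC))
E
```

```text
10.1 [0.56275639 0.27439915 0.27545304] [ 0.22028862  1.02428839 -2.63513394]
```

View pics/crop6.png

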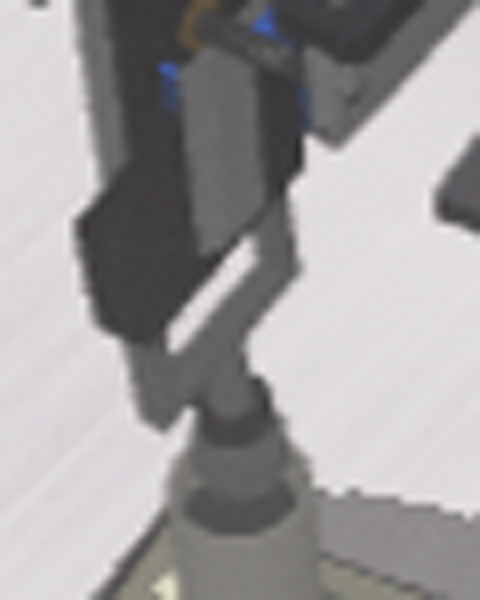

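Call:
move_arm(commands=[[0,0,0.004,0],[0,0,0.008,0],[0,0,0.012,0],[0,0,0.016,0],[0,0,0.02,0],[0,0,0.02,0]])

```text
time_s: 10.9
ee_pos: [0.5626, 0.2744, 0.255]
eef_rot: [-3.14, -0.001, 1.64]
force: [0.2, 0.6, -2.9]
grip_width: 0.0197
```

Call:
move_arm(commands=[[0,0,0.002,0],[0,0,0.004,0],[0,0,0.005,0],[0,0,0.005,0]])

```text
time_s: 11.4
ee_pos: [0.5627, 0.2744, 0.2503]
eef_rot: [-3.141, -0.001, 1.64]
force: [0.4, 0.6, 2.4]
grip_width: 0.0201
```

Call:
move_arm(commands=[[0,0,0.002,0],[0,0,0.003,0],[0,0,0.003,0]])

```text
time_s: 11.78
ee_pos: [0.5628, 0.2745, 0.2474]
eef_rot: [-3.141, -0.001, 1.64]
force: [-0.9, -0.2, 3.9]
grip_width: 0.0196
```

Call:
move_arm(commands=[[0,0,0.002,0],[0,0,0.004,0],[0,0,0.006,0],[0,0,0.007,0],[0,0,0.007,0]])

```text
time_s: 12.4
ee_pos: [0.5628, 0.2745, 0.2407]
eef_rot: [-3.141, -0.001, 1.64]
force: [-1.8, -1.0, 6.7]
grip_width: 0.0196
```

```bash
python3 - <<'E'
from h import *
F=[]
for i in range(4): s=shot('side','s5.png');F.append(ctrl.get_obs()['force'])
o=ctrl.get_obs();p=o['ee_pos'];print(o['time_s'],p,np.mean(F,0),o['moment'])
cv2.imwrite('pics/crop7.png',cv2.resize(s['pixels'][205:280,250:310,::-1],None,fx=8,fy=8,interpolation=cv2.INTER_CUBIC))
q=lambda P:tuple(np.round([8*(a+.44-b) for a,b in zip(proj(s,P),(250,205))],1))
X=R.from_euler('z',4).as_matrix() if 0 else R.from_euler('z',np.radians(4)).as_matrix()
for tl in(0,3):   # foot centre in tube centre, tilt of tl deg about its x with foot to -y
  T=X@R.from_euler('x',-np.radians(tl)).as_matrix()
  f=lambda a:q(np.array([.5635,.2628,.103])+T@np.array(a))
  print(tl,'handle bottom near',f((-.01,.04,.104)),f((-.01,-.04,.104)),'crossbar bottom near ends',f((-.005,.03,.058)),f((-.005,-.03,.058)),'stem',f((0,0,.031)),f((0,0,.058)))
E
```

```text
12.6 [0.56279016 0.27449478 0.24078744] [-1.69108394 -0.40451477  6.92112249] [-0.19676078  0.31934825  0.02885395]
0 handle bottom near (np.float64(170.1), np.float64(342.9)) (np.float64(330.4), np.float64(166.0)) crossbar bottom near ends (np.float64(189.6), np.float64(414.8)) (np.float64(306.1), np.float64(283.1)) stem (np.float64(241.4), np.float64(398.3)) (np.float64(235.2), np.float64(341.1))
3 handle bottom near (np.float64(159.4), np.float64(360.5)) (np.float64(319.6), np.float64(173.2)) crossbar bottom near ends (np.float64(184.0), np.float64(425.2)) (np.float64(300.0), np.float64(286.4)) stem (np.float64(238.3), np.float64(401.9)) (np.float64(229.3), np.float64(347.9))
```

View pics/crop7.png

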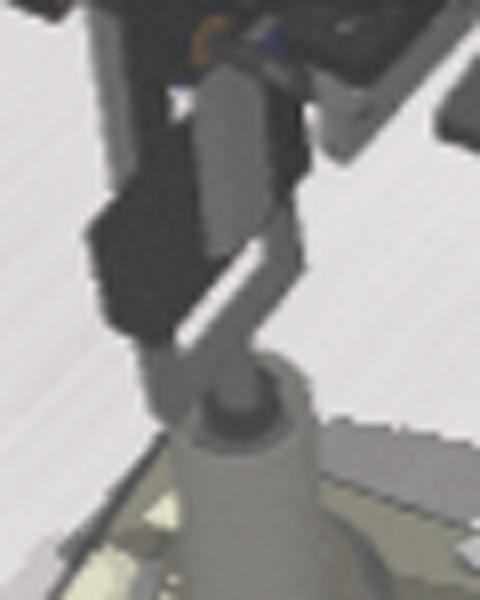

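Call:
move_arm(commands=[[0,0,0.0005,0],[0,0,0.0005,0],[0,0,0.0005,0],[0,0,0.0005,0],[0,0,0.0005,0],[0,0,0.0005,0],[0,0,0.0005,0],[0,0,0.0005,0]])

```text
time_s: 13.6
ee_pos: [0.5628, 0.2745, 0.2406]
eef_rot: [3.141, -0.002, 1.641]
force: [-1.3, -0.9, 8.5]
grip_width: 0.0198
```

```bash
python3 - <<'E'
from h import *
o=ctrl.get_obs();print(o['ee_pos'],o['force'],o['grip_width'])
if 4.5<o['force'][2]<10: print(ctrl.hand_in())
E
```

```text
[0.56278509 0.27450639 0.2406407 ] [-1.3332911  -0.87766081  8.52093835] 0.019757377663676995
the job is handed in; nothing more can be done
None
```

I lifted the narrow-footed pusher off its hook, put its foot in the clamped tube, pressed the follower about 12 mm and handed the job in at 13.6 s with the gripper still holding.

- **Press depth:** At hand-in the wrist read 8.5 N upward. Adding the pusher's roughly 2.5 N weight makes that about 11 N on the spring, or about 14 mm of travel. A reading a second earlier gave about 11 mm, and the arm's height above the contact point gives 11.7 mm. All are inside the 8–16 mm window and well short of the stop.
- **Last picture:** It shows the collar centred at the rim and the stem looking upright. Side forces were under 2 N, and the jaws were 19.8 mm apart on the 20 mm handle.
- **Disagreements:** An earlier side view suggested a tilt of about 3° and the pusher sitting about 4 mm higher in the grip. The contact height and the last picture did not support either. The last picture's handle and crossbar corners also came out about 5 mm from where I predicted. I put that down to chamfered corners and went by the collar and stem.
- **Not checked:** I took no final picture of the wide pusher, the loose tubes, the bin or the look-alikes. The arm's path stayed clear of them and no unexpected forces showed.

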